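Open the finish cupboard past its safety catch

TASK

Open the small wooden cupboard wide, roughly square to its front: first move the blue case out of the door's way and leave it flat on the bench, because the door must not bump it. Draw the door out by its brass handle until the hidden safety catch stops it and let it rest there a moment, then reach a fingertip down through the gap above the orange catch, press the catch down and, keeping it down, pull the door past it and on until it is wide open. Leave the glue bottle, paint tin, hand plane and screw jar where they stand.

Things in the scene. Friction and masses are not known exactly. Their poses are not given: they have to be found in the camera images.
- cupboard: Fixed wooden cupboard, 200 deep (x) x 220 wide (y) x 230 mm high, front more or less to the robot. Origin: centre of its underside, on the bench; +x from front to back, +y its left as the robot sees it. The open front lies at x = -100 mm; a rail under the front of its top (x -100 to -85, lower edge 204 mm up) holds the catch's hook. The door and catch count as part of it.
- door (a joint): Door angle, rad: 0 shut, grows as it opens towards the robot, 1.7 at most. Hinged at its left (+y) edge; panel 15 mm thick, 216 wide, from 15 to 222 mm above the bench. The hinge drags a little (0.08 N m), so it stays where left. Starts 0 to 0.1. The catch stops it at about 0.33 unless pressed down; the hook is past the rail by about 0.43.
- hinge (a point): On the door's vertical hinge axis at bench height, at cupboard x = -100, y = 110 mm. Its frame turns with the door: -y runs along the door from hinge to free edge, x = 0 is the inner face, x = -15 mm the outer face, +x points into the cupboard when shut.
- handle (a point): Middle of the brass bar handle: round, 12 mm thick, 100 mm long, level along the door, its centre 40 mm off the outer face (34 mm clear behind it); in the hinge frame x = -55, y = -140, height 195 mm (27 mm below the door's top). A closed fingertip fits down between bar and door, between the end posts (88 mm apart). Moves with the door.
- catch (a joint): How far the orange safety catch is pressed down, m: 0 up (at rest), 0.018 fully down. It springs back: about 2.6 N to start, 6.6 N fully down. It must be at least 0.012 down to slip under the rail.
- catch_pad (a point): On the flat top of the orange catch, a level tongue 20 mm wide on the door's inside, moving with it and reaching 87 mm in from the inner face; its last 12 mm is an upturned hook. This point: 20 mm from the inner face, 165 mm from the hinge, 202 mm high when up (20 below the door's top). Press down here or near; with the door on its catch the gap here is about 50 mm.
- case: Blue plastic drill-bit case with black clips, 120 (its x) x 55 (its y) x 42 mm high, about 0.45 kg, lying loose on the bench in front of the cupboard, in the swing of the door. Origin: centre of its underside.
- glue: Yellow glue bottle, 60 mm across, 165 mm high, standing on the bench. Origin: centre of its underside. Not to be moved.
- tin: Paint tin with red label, 86 mm across, 100 mm high, standing on the bench. Origin: centre of its underside. Not to be moved.
- plane: Steel hand plane with dark wooden grips, 160 (its x) x 50 (its y) mm, 72 mm high, lying on the bench. Origin: centre of its underside. Not to be moved.
- jar: Glass screw jar, 68 mm across, 85 mm high, standing on top of the cupboard. Origin: centre of its underside. Not to be moved.

How it is judged (in metres and radians):
On the way, in this order (a step that is already met when the one before it is completed fails the run):
1. the door is drawn out to its catch and rests there, the catch up (value of joint door between 0.22 and 0.42 rad and value of joint catch below 0.004 m), for 0.2 s.
2. the catch is held down by the robot as the door passes it (value of joint catch above 0.01 m and value of joint door between 0.36 and 0.6 rad and contact force between the fingers and cupboard above 0.5 N).
3. the door is wide open (value of joint door above 1.2 rad), for 0.2 s.
At the end, for the whole second after the job is handed in: the door stands open at least 1.2 rad (about 70 degrees) and still, the catch is up again, and the blue case lies flat and still on the bench (within 0.1 rad and 10 mm) (value of joint door above 1.2 rad and velocity of joint door between -0.05 and 0.05 rad/s and value of joint catch below 0.004 m and angle between case's own z axis and vertical below 0.1 rad and height (world z) of case between -0.01 and 0.01 m and linear speed of case below 0.02 m/s); the robot touches nothing.
It fails at once if the door or cupboard bumps the blue case (contact force between cupboard and case above 1 N).
It fails at once if the yellow glue bottle is moved or tipped (more than 20 mm or 0.3 rad) (distance of glue from where it was at the start of the episode above 0.02 m or angle between glue's own z axis and vertical above 0.3 rad).
It fails at once if the paint tin is moved or tipped (more than 20 mm or 0.3 rad) (distance of tin from where it was at the start of the episode above 0.02 m or angle between tin's own z axis and vertical above 0.3 rad).
It fails at once if the hand plane is moved or tipped (more than 20 mm or 0.3 rad) (distance of plane from where it was at the start of the episode above 0.02 m or angle between plane's own z axis and vertical above 0.3 rad).
It fails at once if the screw jar on the cupboard is moved or tipped (more than 20 mm or 0.3 rad) (distance of jar from where it was at the start of the episode above 0.02 m or angle between jar's own z axis and vertical above 0.3 rad).
It also fails if it takes over 59 s, if anything falls off the work surface, if the arm or the gripper's body presses on something with over 40 N, if the wrist force passes 120 N, or if a joint passes its speed limit or range.

ROBOT

A 6-joint arm with a two-finger parallel gripper is mounted at the origin on the work surface. World frame = base frame: x ahead of the robot, y to its left, z up, the work surface at z = 0. Lengths are in m, angles in degrees, forces in N, time in s.
With the tool pointing down it reaches from about 0.375 to 0.9 m from the base axis. Payload 3.1 kg.
Tool frame: the origin (TCP) lies at the very end of the fingers, on their centre line; the grasp point (between the pads) lies 19 mm behind it; z points along the fingers, y is the line along which they close (so a half turn about z gives the same grasp; the last joint's range is limited). The gripper opens to 87 mm and grips with 3 to 60 N. Pads are 19 mm wide; open, the fingers measure 117 mm over their backs; the gripper's body (75 mm by 190 mm) begins 51 mm behind the grasp point.
Start: joints at [-78.352, 30.224, 82.088, -0, 67.689, -10.227], TCP at [0.233, -0.58, 0.183] pointing down, gripper open.
Joint ranges: [-176.69, 176.69], [-43.24, 126.21], [12.49, 139.97], [-82, 262], [0, 151.66], [-163.58, 163.58]. Speed limits (degrees/s): [159.86, 159.86, 180, 180, 180, 180].

INTERFACE

Orientations are given as a 3x3 rotation matrix whose columns are the frame's x, y, z axes.
In Python, from rig import bot, imaging gives the robot as it stands.
- The arm moves only by the tool drive_tool, never from a script. Its argument "deltas" is text: rows parted by semicolons, each of 5 numbers parted by spaces: the finger opening in mm, from 0 to 87, then the shift along the world's x, y, z in mm, then the turn about the world's z in rad. In form: jaw dx dy dz twist; .... A call has 1 to 12 rows; each row is the pose to reach, as a shift and turn from the pose commanded when the call began; what a row does not reach only later rows make up. A row lasts 1/10 s, in which the tool goes at most 50 mm and 8.59 degrees, less where a joint would pass 70% of its speed; a pose out of reach is approached as far as the arm can. A call with a gripper value outside its range is refused whole. The fingers move at their own pace and stop on an object; the grip force is fixed at half the most. Time passes only in rows, so rows that repeat a pose let the fingers close. It gives the time, the measured TCP pose, the force, the opening and the grip force at its end, in the units of the state.
- bot.read_state(): the state, without advancing time (a new reading comes with each control period).
- imaging.capture(name): name is "scene" or "top"; returns the picture (400x640x3 uint8, red, green, blue); there is no depth.
- imaging.camera_model(name): a dict with "fx", "fy", "cx", "cy" (pixels), "dist" ([k1, k2, p1, p2, k3] as OpenCV has them; the pictures are not rectified), "T" (4x4, takes a point from camera to world coordinates). Camera axes: x right, y down, z forward; pixel columns grow to the right and rows downward; lengths in m; the calibration is good to about 2 mm. A picture is of the moment at which its call begins. camera_model takes no time and is no camera call.
- bot.hand_in(): hands the job in; it is judged then, once.
The state is a dict: "time_s": time; "joint_positions": joint angles; "qvel": joint speeds; "tau": joint torques, N m; "position": TCP position; "tcp_rot": TCP orientation; "force": force on the tool from outside, world axes, zero at the start; "moment": the same for the moment, N m; "opening": opening from 0.0 (shut) to 1.0 (fully open); "grasp_force": force on a finger pad.
Only numpy, scipy, OpenCV 4.12 (cv2) and the standard library are available. Lean on these libraries where they do the work, as an engineer would, in place of code of your own. Each camera call takes 0.05 s, during which the arm holds its last target. There are 200 camera calls.

## Working session

There is one attempt and no reset: what is moved stays moved. The work goes in short steps, Python scripts to look and compute and a tool call to move; the robot and the scene stay as the last step left them, time stands still between calls to the robot, and variables do not carry over. Pictures are saved under pics/ and viewed, at most 10 in all, crops included, and the job is handed in when it is done.

Besides the shell and the picture viewer there is one more tool, called after "Request:" in YAML: its name, and indented under it one key for each argument. drive_tool: Moves the arm, as the interface text tells. Its arguments: {"type":"object","properties":{"deltas":{"type":"string"}},"required":["deltas"]}

```bash
mkdir -p pics; python3 - <<'E'
from rig import bot, imaging
import cv2,numpy as np
for n in("scene","top"):
    im=imaging.capture(n); cv2.imwrite(f"pics/{n}0.png",im[:,:,::-1]); np.save(f"pics/{n}0.npy",im)
    m=imaging.camera_model(n); print(n,{k:np.round(v,4).tolist() for k,v in m.items()})
print(bot.read_state())
E
```

```text
scene {'fx': 438.7881, 'fy': 438.7881, 'cx': 316.8895, 'cy': 195.7207, 'dist': [-0.027, 0.0, 0.0, 0.0, 0.0], 'T': [[-0.9702, 0.2303, -0.0754, 0.6972], [0.2423, 0.9162, -0.3192, 0.3853], [-0.0044, -0.328, -0.9447, 1.2735], [0.0, 0.0, 0.0, 1.0]]}
top {'fx': 496.0544, 'fy': 496.0544, 'cx': 312.7269, 'cy': 201.5115, 'dist': [-0.0778, 0.0, 0.0, 0.0, 0.0], 'T': [[0.0233, -0.9924, 0.1207, 0.4575], [-0.9996, -0.0253, -0.0157, 0.0166], [0.0186, -0.1202, -0.9926, 1.4291], [0.0, 0.0, 0.0, 1.0]]}
{'time_s': 0.1, 'joint_positions': array([-7.83528765e+01,  3.02728507e+01,  8.21507168e+01, -4.94637349e-04,
        6.76904152e+01, -1.02283987e+01]), 'qvel': array([ 0.08704157, -0.16479463, -0.12790888,  0.01364273, -0.06074255,
        0.00812645]), 'tau': array([-2.85013766e-04, -4.40983701e+01, -1.77151000e+01,  6.34691468e-02,
        5.33947698e-02, -4.72913246e-05]), 'position': array([ 0.23272782, -0.57923799,  0.18216876]), 'tcp_rot': array([[ 9.27994363e-01,  3.72594007e-01, -4.09444081e-04],
       [ 3.72594072e-01, -9.27992385e-01,  1.94679891e-03],
       [ 3.45404617e-04, -1.95917485e-03, -9.99998021e-01]]), 'force': array([ 0.44609835, -0.13192252, -0.64481234]), 'moment': array([0.01201623, 0.00447469, 0.03844428]), 'grasp_force': 0.0, 'opening': 0.999430871587127}
```

View pics/scene0.png

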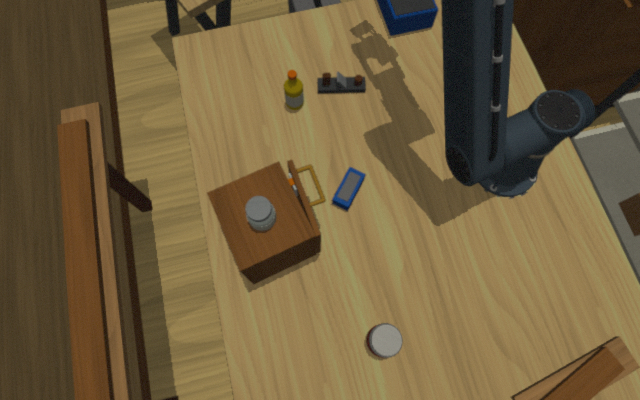

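View pics/top0.png

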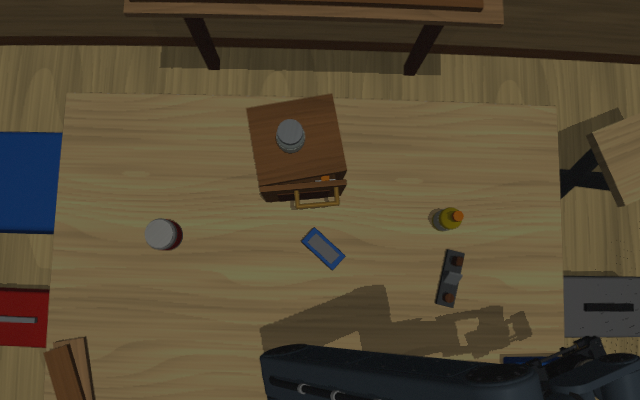

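The scene view shows the cupboard at (265,215) with the handle at (312,186), and the case at (349,188). The glue is at (293,90), the plane at (341,84) and the tin at (385,340). In the top view the cupboard top is at (297,140), the handle at (316,203), the case at (323,248), the tin at (163,234), the glue at (447,218) and the plane at (450,278). I'll enlarge the cupboard area and measure from there.

```bash
cat > h.py <<'E'
import numpy as np,cv2
from rig import imaging
def rays(n,uv):
    m=imaging.camera_model(n);K=np.array([[m['fx'],0,m['cx']],[0,m['fy'],m['cy']],[0,0,1]])
    p=cv2.undistortPoints(np.float64(uv).reshape(-1,1,2),K,np.float64(m['dist'])).reshape(-1,2)
    T=np.array(m['T']);d=np.c_[p,np.ones(len(p))]@T[:3,:3].T
    return T[:3,3],d/np.linalg.norm(d,axis=1)[:,None]
def onz(n,uv,z):
    o,d=rays(n,uv); return o+d*((z-o[2])/d[:,2])[:,None]
def tri(uvs,uvt):
    o1,d1=rays('scene',uvs);o2,d2=rays('top',uvt);out=[]
    for a,b in zip(d1,d2):
        s=np.linalg.lstsq(np.c_[a,-b],o2-o1,rcond=None)[0];p=o1+a*s[0];q=o2+b*s[1];out.append(np.r_[(p+q)/2,np.linalg.norm(p-q)])
    return np.array(out)
def blue(im):
    h=cv2.cvtColor(im,cv2.COLOR_RGB2HSV);return cv2.inRange(h,(105,150,60),(125,255,255))
E
python3 - <<'E'
from h import *
s=np.load('pics/scene0.npy');t=np.load('pics/top0.npy')
a=cv2.resize(s[150:290,200:375],None,fx=4,fy=4,interpolation=cv2.INTER_CUBIC)[:,:,::-1]
b=cv2.resize(t[85:275,230:360],None,fx=3.15,fy=3.15,interpolation=cv2.INTER_CUBIC)[:,:,::-1]
cv2.imwrite('pics/cs.png',a);
b=cv2.resize(t[85:275,230:380],None,fx=3,fy=3,interpolation=cv2.INTER_CUBIC)[:,:,::-1];cv2.imwrite('pics/ct.png',b)
for n,im,roi in(('scene',s,(325,160,375,215)),('top',t,(295,220,350,275))):
    x0,y0,x1,y1=roi;k=blue(im)[y0:y1,x0:x1];c=max(cv2.findContours(k,0,2)[0],key=cv2.contourArea)
    box=cv2.boxPoints(cv2.minAreaRect(c))+[x0,y0]
    print(n,box.round(1).tolist());print(onz(n,box,.042).round(3).tolist())
print(onz('top',[[247,109],[332,95],[347,170],[258,186],[290,133]],.23).round(3))
print(onz('top',[[163,234],[447,218],[458,216],[456,250],[444,306]],.1).round(3))
E
```

```text
scene [[332.1, 199.9], [349.7, 166.9], [365.0, 175.1], [347.4, 208.1]]
[[0.558, -0.007, 0.042], [0.48, -0.096, 0.042], [0.442, -0.06, 0.042], [0.521, 0.028, 0.042]]
top [[300.9, 241.2], [313.8, 227.1], [344.9, 255.5], [332.0, 269.6]]
[[0.514, 0.025, 0.042], [0.554, -0.01, 0.042], [0.477, -0.099, 0.042], [0.437, -0.063, 0.042]]
[[ 0.832  0.167  0.23 ]
 [ 0.874 -0.045  0.23 ]
 [ 0.683 -0.085  0.23 ]
 [ 0.638  0.132  0.23 ]
 [ 0.773  0.058  0.23 ]]
[[ 0.521  0.395  0.1  ]
 [ 0.583 -0.37   0.1  ]
 [ 0.589 -0.401  0.1  ]
 [ 0.497 -0.395  0.1  ]
 [ 0.347 -0.361  0.1  ]]
```

View pics/cs.png

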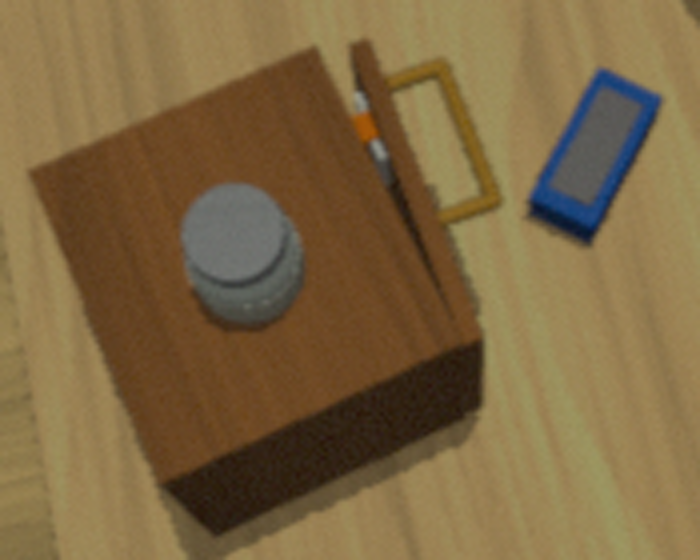

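View pics/ct.png

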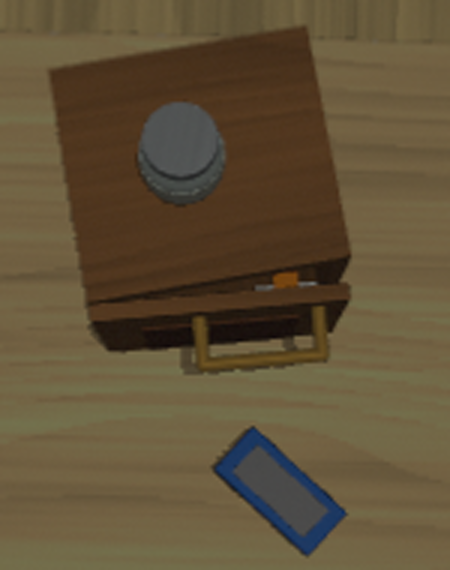

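The enlarged crops show the door slightly ajar. The brass bar runs from scene (311,166) to (324,200), and from top (297,206) to (338,203). The orange catch shows in the gap at top (326,178), and the jar is well back on the cupboard top. The two views agree on the case to about 4 mm. Next I triangulate the cupboard corners and the bar.

```bash
python3 - <<'E'
from h import *
names=['BL','BR','FR','barL','barR','case a','case b','case c','case d']
S=[[241.2,270.5],[208,193],[279.5,161.8],[323.7,200.3],[311.3,166.5],[332.1,199.9],[349.7,166.9],[365,175.1],[347.4,208.1]]
T=[[246.7,109],[331.7,94],[346.7,170.7],[297.2,205.5],[337.8,203.2],[313.8,227.1],[344.9,255.5],[332,269.6],[300.9,241.2]]
P=tri(S,T)
for n,p in zip(names,P):print(n,p.round(3))
BL,BR,FR=P[:3,:2]
# combine with plane .23 from each view, front-left from top
for cam,L in(('scene',S),('top',T)):
    q=onz(cam,L[:3],.23)[:,:2];print(cam,q.round(3).tolist(),'yaw',np.degrees([np.arctan2(*(q[1]-q[2])[::-1]),np.arctan2(*(q[0]-q[1])[::-1])-np.pi/2]).round(1))
    print(' bar',onz(cam,L[3:5],.195).round(3)[:,:2].tolist())
def model(FR,yaw,th):
    R=lambda a:np.array([[np.cos(a),-np.sin(a)],[np.sin(a),np.cos(a)]])
    H=FR+R(yaw)@[0,.22];D=R(yaw-th)
    return H,[(H+D@v).round(3) for v in([-.055,-.09],[-.055,-.19],[-.032,-.14],[.02,-.165],[0,-.216])]
FRm=np.mean([onz('scene',S[2:3],.23)[0,:2],onz('top',T[2:3],.23)[0,:2]],0)
for th in(.05,.1,.33):print(th,model(FRm,np.radians(11.2),th))
print('jar', onz('top',[[290,131]],.315).round(3))
E
```

```text
BL [0.836 0.169 0.217 0.001]
BR [ 0.88  -0.044  0.222  0.001]
FR [ 0.684 -0.085  0.219  0.002]
barL [0.597 0.036 0.191 0.   ]
barR [ 0.605 -0.066  0.187  0.001]
case a [ 0.556 -0.011  0.028  0.002]
case b [ 0.477 -0.1    0.033  0.001]
case c [ 0.438 -0.065  0.025  0.002]
case d [0.516 0.024 0.022 0.004]
scene [[0.834, 0.172], [0.879, -0.042], [0.685, -0.081]] yaw [11.5 11.9]
 bar [[0.597, 0.037], [0.606, -0.063]]
top [[0.832, 0.168], [0.876, -0.044], [0.682, -0.084]] yaw [11.7 12. ]
 bar [[0.596, 0.036], [0.605, -0.066]]
0.05 (array([0.64067457, 0.13319891]), [array([0.599, 0.036]), array([ 0.614, -0.063]), array([ 0.629, -0.01 ]), array([ 0.684, -0.027]), array([ 0.672, -0.081])])
0.1 (array([0.64067457, 0.13319891]), [array([0.595, 0.038]), array([ 0.604, -0.061]), array([ 0.622, -0.009]), array([ 0.676, -0.029]), array([ 0.661, -0.082])])
0.33 (array([0.64067457, 0.13319891]), [array([0.574, 0.051]), array([ 0.561, -0.048]), array([ 0.59 , -0.001]), array([ 0.638, -0.033]), array([ 0.612, -0.081])])
jar [[0.755 0.055 0.315]]
```

Request:
drive_tool:
  deltas: "87 21 44 0 0.04; 87 41 87 0 0.08; 87 62 131 0 0.12; 87 82 175 0 0.16; 87 103 218 0 0.2; 87 124 262 0 0.235; 87 144 306 0 0.275; 87 165 349 0 0.315; 87 185 393 0 0.355; 87 206 436 0 0.395; 87 226 480 0 0.435; 87 247 523 0 0.47"

```text
time_s: 1.3
position: [0.48, -0.0549, 0.1829]
tcp_rot: [[0.657, 0.753, -0.001], [0.753, -0.657, 0.0], [-0.0, -0.0, -1.0]]
force: [1.4, -0.3, -0.1]
opening: 0.999
grasp_force: 0.0
```

```bash
python3 - <<'E'
from h import *
from rig import bot
s=bot.read_state();print(s['position'].round(4),s['tcp_rot'].round(3).tolist(),s['time_s'])
im=imaging.capture('scene');cv2.imwrite('pics/s1.png',im[120:280,220:470,::-1].repeat(3,0).repeat(3,1))
E
```

```text
[ 0.48   -0.0549  0.1829] [[0.657, 0.753, -0.001], [0.753, -0.657, 0.0], [-0.0, -0.0, -1.0]] 1.3
```

View pics/s1.png

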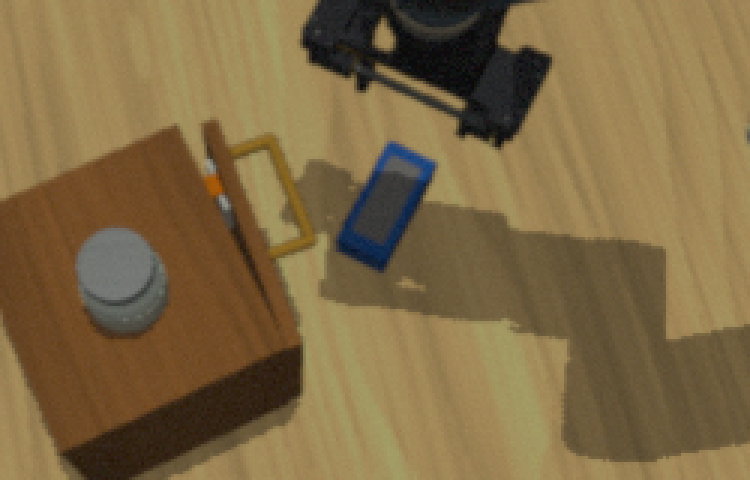

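The gripper hangs above and behind the case, with its closing line square to the case's long side. The bar is clear of it. I descend and grip.

Request:
drive_tool:
  deltas: "87 0 0 -45 0; 87 0 0 -90 0; 87 0 0 -135 0; 87 0 0 -160 0; 87 0 0 -167 0; 40 0 0 -167 0; 40 0 0 -167 0; 40 0 0 -167 0; 40 0 0 -167 0; 40 0 0 -167 0; 40 0 0 -167 0; 40 0 0 -167 0"

```text
time_s: 2.55
position: [0.48, -0.057, 0.0163]
tcp_rot: [[0.659, 0.752, 0.0], [0.752, -0.659, -0.0], [0.0, 0.0, -1.0]]
force: [-0.0, 0.1, 1.2]
opening: 0.49
grasp_force: 0.0
```

```bash
python3 - <<'E'
from h import *
from rig import bot
a=imaging.capture('scene')[120:280,250:450,::-1];b=imaging.capture('top')[180:340,240:440,::-1]
cv2.imwrite('pics/s2.png',np.hstack([a,b]).repeat(2,0).repeat(2,1))
s=bot.read_state();print(s['opening'],s['grasp_force'])
E
```

```text
0.4737506016836227 0.0
```

View pics/s2.png

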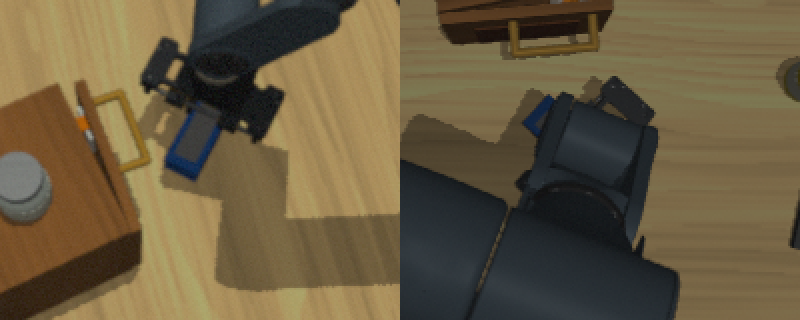

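The case sits between the two fingers, which are still moving, so the opening reading may not be linear. I close further and watch the grip force.

Request:
drive_tool:
  deltas: "35 0 0 0 0; 35 0 0 0 0; 35 0 0 0 0; 35 0 0 0 0"

```text
time_s: 3.05
position: [0.4799, -0.057, 0.016]
tcp_rot: [[0.659, 0.752, -0.0], [0.752, -0.659, 0.0], [-0.0, -0.0, -1.0]]
force: [0.1, 0.0, 0.1]
opening: 0.402
grasp_force: 0.0
```

```bash
python3 - <<'E'
from h import *
from rig import bot
a=imaging.capture('scene')[150:220,310:400]
a=np.clip(a.astype(float)*2.2,0,255).astype(np.uint8)
cv2.imwrite('pics/s3.png',cv2.resize(a,None,fx=8,fy=8,interpolation=cv2.INTER_CUBIC)[:,:,::-1])
m=imaging.camera_model('scene');K=np.array([[m['fx'],0,m['cx']],[0,m['fy'],m['cy']],[0,0,1]]);T=np.linalg.inv(m['T'])
s=bot.read_state();p=s['position'];y=s['tcp_rot'][:,1]
for q in(p,p+y*.0175,p-y*.0175,p+[0,0,.07],p+[0,0,.07]+y*.095,p+[0,0,.07]-y*.095,[.497,-.037,.042]):
    uv=cv2.projectPoints(np.float64([q]),cv2.Rodrigues(T[:3,:3])[0],T[:3,3],K,np.float64(m['dist']))[0].ravel();print(uv.round(1),((uv-[310,150])*8).round())
k=blue(imaging.capture('scene'));n,_,st,c=cv2.connectedComponentsWithStats(k);print(st[st[:,4]>60],s['opening'],s['grasp_force'],s['force'])
E
```

```text
[352.5 181.8] [340. 254.]
[347.4 179.3] [299. 235.]
[357.6 184.2] [381. 274.]
[354.2 173.2] [354. 185.]
[325.1 159.6] [121.  77.]
[383.9 187.1] [592. 297.]
[349.4 186. ] [315. 288.]
[[     0      0    640    400 255448]
 [   385      0     53     22    282]
 [   333    178     27     29    176]] 0.40111998775224156 0.0 [-1.01489297 -0.89095349 -0.06991839]
```

View pics/s3.png

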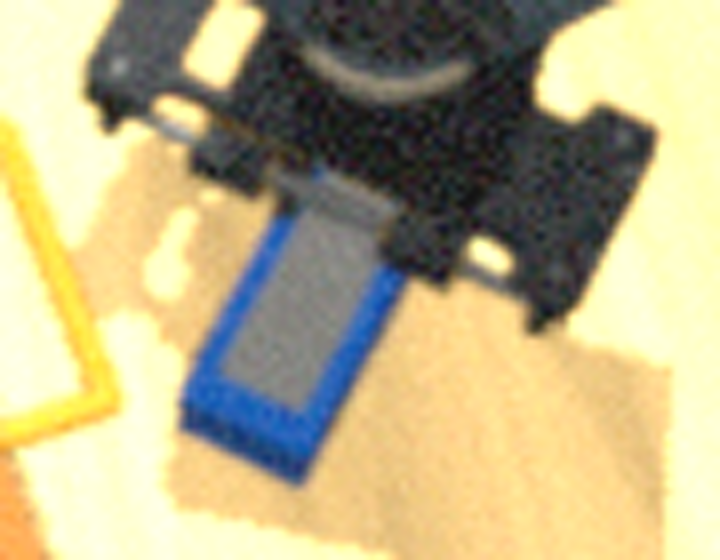

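The case lies squarely between the finger carriages, which look about a case width apart even though the reading says 35 mm. I'll command full closing, lift slightly and check with the wrist force.

Request:
drive_tool:
  deltas: "0 0 0 0 0; 0 0 0 0 0; 0 0 0 0 0; 0 0 0 0 0; 0 0 0 0 0; 0 0 0 0 0"

```text
time_s: 3.75
position: [0.4799, -0.057, 0.016]
tcp_rot: [[0.659, 0.752, -0.0], [0.752, -0.659, -0.0], [-0.0, 0.0, -1.0]]
force: [0.1, 0.0, -0.8]
opening: 0.019
grasp_force: 0.0
```

```bash
python3 - <<'E'
from h import *
from rig import bot
k=blue(imaging.capture('scene'));n,_,st,c=cv2.connectedComponentsWithStats(k);print(st[st[:,4]>60]);s=bot.read_state();print(s['opening'],s['grasp_force'],s['force'])
E
```

```text
[[     0      0    640    400 255451]
 [   386      0     52     23    273]
 [   333    177     27     31    183]]
0.010051142081915553 0.0 [-0.31631007  0.68013204 -0.00336001]
```

```bash
python3 - <<'E'
from h import *
a=imaging.capture('scene')[150:220,310:400]
a=np.clip(a.astype(float)*2.2,0,255).astype(np.uint8)
cv2.imwrite('pics/s4.png',cv2.resize(a,None,fx=8,fy=8,interpolation=cv2.INTER_CUBIC)[:,:,::-1])
E
```

```text
(no output)
```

View pics/s4.png

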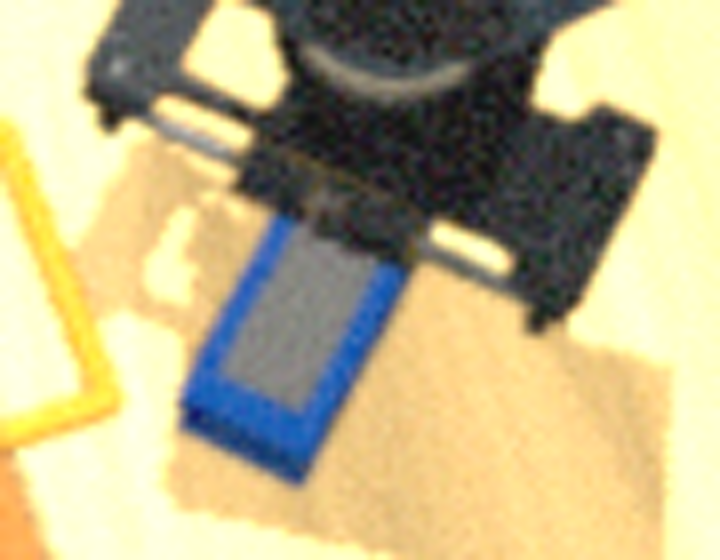

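The fingers have shut completely and the case has not moved. The finger block at (330,210) ends above the case's label, so the tips may be higher than reported. I probe downward gently with the fingers closed.

Request:
drive_tool:
  deltas: "0 0 0 -3 0; 0 0 0 -6 0; 0 0 0 -6 0"

```text
time_s: 4.15
position: [0.4795, -0.0568, 0.0096]
tcp_rot: [[0.659, 0.752, -0.001], [0.752, -0.659, 0.0], [-0.0, -0.001, -1.0]]
force: [-0.2, -0.4, -0.5]
opening: 0.006
grasp_force: 0.0
```

```bash
cat >> h.py <<'E'
def proj(n,P):
    m=imaging.camera_model(n);K=np.array([[m['fx'],0,m['cx']],[0,m['fy'],m['cy']],[0,0,1]]);T=np.linalg.inv(m['T'])
    return cv2.projectPoints(np.float64(P),cv2.Rodrigues(T[:3,:3])[0],T[:3,3],K,np.float64(m['dist']))[0].reshape(-1,2)
E
python3 - <<'E'
from h import *
x=np.array([.657,.753,0]);y=np.array([.753,-.657,0])
p=np.array([.48,-.055,.183])
for h in(0,.019,.05,.07,.12):
  print('s1 h',h,((proj('scene',[p+y*.051+[0,0,h],p-y*.051+[0,0,h],p+y*.095+x*.037+[0,0,h],p-y*.095+x*.037+[0,0,h]])-[220,120])*3).round().tolist())
p=np.array([.48,-.057,.016])
for h in(0,.026,.05,.07,.12):
  print('s4 h',h,((proj('scene',[p+y*.03+x*.01+[0,0,h],p-y*.03+x*.01+[0,0,h],p+y*.095+x*.037+[0,0,h],p-y*.095+x*.037+[0,0,h]])-[310,150])*8).round().tolist())
E
```

```text
s1 h 0 [[361.0, 98.0], [463.0, 145.0], [299.0, 111.0], [491.0, 200.0]]
s1 h 0.019 [[361.0, 89.0], [465.0, 136.0], [299.0, 102.0], [494.0, 192.0]]
s1 h 0.05 [[363.0, 74.0], [470.0, 122.0], [299.0, 87.0], [499.0, 180.0]]
s1 h 0.07 [[364.0, 63.0], [472.0, 113.0], [299.0, 77.0], [502.0, 171.0]]
s1 h 0.12 [[367.0, 36.0], [480.0, 87.0], [299.0, 50.0], [511.0, 148.0]]
s4 h 0 [[258.0, 243.0], [399.0, 309.0], [75.0, 229.0], [525.0, 443.0]]
s4 h 0.026 [[261.0, 218.0], [405.0, 285.0], [75.0, 204.0], [533.0, 421.0]]
s4 h 0.05 [[265.0, 194.0], [411.0, 263.0], [75.0, 180.0], [542.0, 401.0]]
s4 h 0.07 [[267.0, 173.0], [416.0, 243.0], [75.0, 160.0], [549.0, 383.0]]
s4 h 0.12 [[275.0, 119.0], [430.0, 191.0], [75.0, 105.0], [567.0, 336.0]]
```

```bash
python3 - <<'E'
from h import *
a=cv2.imread('pics/s1.png')[::3,::3].max(2)
print(' '*4+' '.join(f'{c*3:3d}' for c in range(100,172,1)))
for r in range(10,58): print(f'{r*3:3d} '+''.join('#' if v<45 else ('+' if v<75 else '.') for v in a[r,95:190]))
b=imaging.capture('top');cv2.imwrite('pics/t5.png',b[:,:,::-1])
E
```

```text
300 303 306 309 312 315 318 321 324 327 330 333 336 339 342 345 348 351 354 357 360 363 366 369 372 375 378 381 384 387 390 393 396 399 402 405 408 411 414 417 420 423 426 429 432 435 438 441 444 447 450 453 456 459 462 465 468 471 474 477 480 483 486 489 492 495 498 501 504 507 510 513
 30 ......+###++#################+......#######+++++++++++++++#############+.......................
 33 ......+###++#######+#########+......+#######+###+++++++++##############........................
 36 ......+###############+######+.......###########++++##################+........................
 39 ......#######################........#################################+........................
 42 ......########++#############........#################################+........................
 45 ......+###########+##########+.......##################################+.......................
 48 ........############++########+.....+###################################+......+#++............
 51 ........+#######################++++######################################+..++####+...........
 54 ........
[... 3287 characters left out ...]

153 ...............................................................................................
156 ...............................................................................................
159 ...............................................................................................
162 ...............................................................................................
165 ...............................................................................................
168 ...............................................................................................
171 .................................+++++.........................................................
```

In the earlier close view the real fingertips, at rows 87 and 133, sit about 20 px higher than the reported TCP projects to. That puts them roughly 30–40 mm higher than reported, which explains closing above the case. Touching the case's top, known to be at 42 mm, will give me the offset.

Request:
drive_tool:
  deltas: "0 0 0 -2 0; 0 0 0 -4 0; 0 0 0 -4 0"

```text
time_s: 4.5
position: [0.4797, -0.0569, 0.0058]
tcp_rot: [[0.659, 0.752, -0.001], [0.752, -0.659, 0.0], [-0.0, -0.001, -1.0]]
force: [-0.0, -0.2, 0.6]
opening: 0.005
grasp_force: 0.0
```

Request:
drive_tool:
  deltas: "0 0 0 -2 0; 0 0 0 -3 0; 0 0 0 -3 0"

```text
time_s: 4.8
position: [0.4799, -0.057, 0.003]
tcp_rot: [[0.659, 0.752, -0.0], [0.752, -0.659, 0.0], [-0.0, -0.0, -1.0]]
force: [-0.4, 1.1, -0.3]
opening: 0.003
grasp_force: 0.0
```

Request:
drive_tool:
  deltas: "0 0 0 -2 0; 0 0 0 -4 0; 0 0 0 -4 0"

```text
time_s: 5.1
position: [0.48, -0.057, 0.0027]
tcp_rot: [[0.658, 0.753, 0.002], [0.753, -0.658, -0.001], [0.001, 0.002, -1.0]]
force: [-6.0, 1.5, 35.4]
opening: 0.005
grasp_force: 17.6
```

Contact came at a reported z of 0.003 with 35 N. If that is the case top, the tips are about 39 mm above the reported TCP, which agrees with the image. I back off, open and go down in stages astride the case, watching for early contact.

Request:
drive_tool:
  deltas: "0 0 0 10 0; 87 0 0 20 0; 87 0 0 20 0; 87 0 0 20 0; 87 0 0 20 0; 87 0 0 20 0; 87 0 0 20 0; 87 0 0 20 0; 87 0 0 20 0; 87 0 0 10 0; 87 0 0 3 0; 87 0 0 3 0"

```text
time_s: 6.3
position: [0.4789, -0.0566, 0.0008]
tcp_rot: [[0.659, 0.752, -0.003], [0.752, -0.659, 0.001], [-0.001, -0.003, -1.0]]
force: [0.1, 0.1, 0.3]
opening: 0.923
grasp_force: 0.0
```

Request:
drive_tool:
  deltas: "87 0 0 -3 0; 87 0 0 -5 0; 87 0 0 -5 0"

```text
time_s: 6.6
position: [0.4798, -0.0569, -0.0032]
tcp_rot: [[0.659, 0.752, -0.0], [0.752, -0.659, 0.0], [-0.0, -0.0, -1.0]]
force: [0.1, 0.2, 0.1]
opening: 0.998
grasp_force: 0.0
```

There is no contact below the earlier contact height, so the 39 mm offset is confirmed (real tip z = reported z + 0.039). I go down 20 mm more and grip.

Request:
drive_tool:
  deltas: "87 0 0 -10 0; 87 0 0 -20 0; 40 0 0 -20 0; 40 0 0 -20 0; 40 0 0 -20 0; 40 0 0 -20 0; 40 0 0 -20 0; 40 0 0 -20 0; 40 0 0 -20 0; 40 0 0 -20 0"

```text
time_s: 7.6
position: [0.4802, -0.0571, -0.0227]
tcp_rot: [[0.659, 0.753, 0.001], [0.753, -0.659, -0.0], [0.0, 0.001, -1.0]]
force: [0.4, -1.2, 2.0]
opening: 0.627
grasp_force: 30.0
```

Gripped, at 54.5 mm and 30 N. I lift slightly, carry the case right and back, set it down and release.

Request:
drive_tool:
  deltas: "40 0 0 6 0; 40 0 0 12 0; 40 -5 -30 12 0; 40 -10 -60 12 0; 40 -15 -95 12 0; 40 -20 -125 12 0; 40 -25 -150 12 0; 40 -25 -155 12 0; 40 -25 -155 6 0; 40 -25 -155 1 0; 40 -25 -155 0 0; 40 -25 -155 0 0"

```text
time_s: 8.8
position: [0.4543, -0.2105, -0.0228]
tcp_rot: [[0.657, 0.754, -0.002], [0.754, -0.657, 0.001], [-0.0, -0.002, -1.0]]
force: [-2.6, -1.8, 0.5]
opening: 0.628
grasp_force: 30.0
```

Request:
drive_tool:
  deltas: "70 0 0 0 0; 70 0 0 0 0; 80 0 0 0 0; 80 0 0 0 0; 80 0 0 20 0; 80 0 0 60 0; 80 0 0 100 0; 80 0 0 150 0; 40 0 0 200 0; 0 0 0 250 0; 0 0 0 260 0; 0 0 0 260 0"

```text
time_s: 10.0
position: [0.456, -0.2127, 0.2393]
tcp_rot: [[0.659, 0.753, 0.005], [0.753, -0.659, -0.003], [0.0, 0.006, -1.0]]
force: [0.7, -1.0, -0.7]
opening: 0.638
grasp_force: 0.0
```

```bash
python3 - <<'E'
from h import *
from rig import bot
s=bot.read_state();print(s['position'].round(4),s['opening'],s['time_s'])
im=imaging.capture('top');k=blue(im)[180:360,280:460];c=max(cv2.findContours(k,0,2)[0],key=cv2.contourArea)
b=cv2.boxPoints(cv2.minAreaRect(c))+[280,180];print(onz('top',b,.042).round(3).tolist())
a=im[90:330,230:470];cv2.imwrite('pics/t6.png',cv2.resize(np.clip(a*1.8,0,255).astype(np.uint8),None,fx=2.5,fy=2.5,interpolation=cv2.INTER_CUBIC)[:,:,::-1])
E
```

```text
[ 0.456  -0.2127  0.2393] 0.6384954427776748 10.0
[[0.49, -0.13, 0.042], [0.528, -0.165, 0.042], [0.466, -0.232, 0.042], [0.428, -0.197, 0.042]]
```

The case is now clear of the door's swing, centred near (0.47,-0.19) and more than 0.3 m from the hinge. Next I hover, fingers closed and turned parallel to the bar, over the gap behind the handle.

Request:
drive_tool:
  deltas: "0 20 25 0 -0.1; 0 40 50 0 -0.2; 0 60 75 0 -0.3; 0 85 100 0 -0.4; 0 105 125 0 -0.5; 0 125 150 0 -0.6; 0 145 175 0 -0.7; 0 160 190 0 -0.75; 0 167 201 -20 -0.75; 0 167 201 -37 -0.75; 0 167 201 -37 -0.75"

```text
time_s: 11.15
position: [0.6178, -0.0097, 0.1939]
tcp_rot: [[0.995, 0.102, -0.012], [0.102, -0.995, 0.002], [-0.012, -0.004, -1.0]]
force: [-1.0, 0.6, -0.4]
opening: 0.004
grasp_force: 0.0
```

```bash
python3 - <<'E'
from h import *
from rig import bot
s=bot.read_state();p=s['position'];print(p.round(4),s['opening'],s['time_s'])
x=s['tcp_rot'][:,0];y=s['tcp_rot'][:,1];t=p+[0,0,.039];print(x.round(3),y.round(3))
im=imaging.capture('scene')[130:250,200:360];a=cv2.resize(np.clip(im*1.8,0,255).astype(np.uint8),None,fx=5,fy=5,interpolation=cv2.INTER_CUBIC)[:,:,::-1].copy()
for q in proj('scene',[t+i*x*.0095+j*y*.015 for i in(-1,1) for j in(-1,1)]): cv2.circle(a,tuple(int(v) for v in(q-[200,130])*5),3,(0,255,0),-1)
cv2.imwrite('pics/s7.png',a)
E
```

```text
[ 0.6178 -0.0097  0.1939] 0.004199707592463631 11.15
[ 0.995  0.102 -0.012] [ 0.102 -0.995 -0.004]
```

View pics/s7.png

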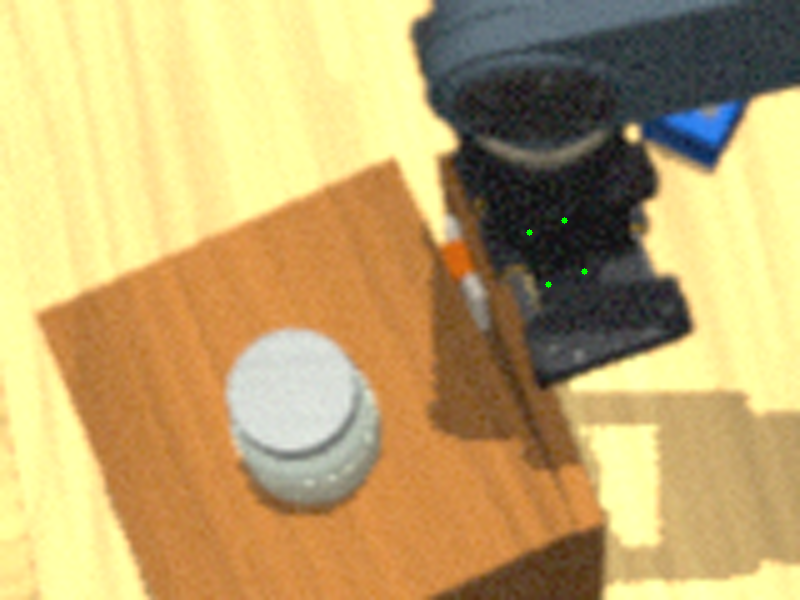

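The gripper hangs in front of the door. The predicted tip sits at (555,250), between the door top and the bar, and the bar itself is mostly hidden. I let it settle, then descend in stages checking the force.

Request:
drive_tool:
  deltas: "0 0 0 0 0; 0 0 0 0 0"

```text
time_s: 11.4
position: [0.6222, -0.0114, 0.2003]
tcp_rot: [[0.995, 0.101, 0.001], [0.101, -0.995, -0.0], [0.001, 0.0, -1.0]]
force: [-0.4, -0.2, 0.5]
opening: 0.004
grasp_force: 0.0
```

Settled at (0.622,-0.011) with the tip at 0.239. I descend to tip 0.190 (bar underside 0.189, centre 0.195).

Request:
drive_tool:
  deltas: "0 0 0 -15 0; 0 0 0 -30 0; 0 0 0 -38 0; 0 0 0 -42 0; 0 0 0 -42 0"

```text
time_s: 11.9
position: [0.6219, -0.0111, 0.1581]
tcp_rot: [[0.995, 0.101, -0.0], [0.101, -0.995, 0.0], [-0.0, -0.0, -1.0]]
force: [0.5, -0.0, 0.1]
opening: 0.006
grasp_force: 0.0
```

Request:
drive_tool:
  deltas: "0 0 0 -7 0; 0 0 0 -14 0; 0 -4 0 -14 0; 0 -8 0 -14 0; 0 -12 1 -14 -0.03; 0 -16 3 -14 -0.06; 0 -20 4 -14 -0.09; 0 -24 5 -14 -0.12; 0 -28 6 -14 -0.15; 0 -32 7 -14 -0.18; 0 -32 7 -14 -0.18"

```text
time_s: 13.0
position: [0.5892, -0.0038, 0.1444]
tcp_rot: [[0.997, -0.078, -0.0], [-0.078, -0.997, -0.0], [-0.0, 0.0, -1.0]]
force: [0.1, -0.1, 0.2]
opening: 0.006
grasp_force: 0.0
```

Request:
drive_tool:
  deltas: "0 -3 1 0 -0.02; 0 -6 1 0 -0.03; 0 -6 1 0 -0.03"

```text
time_s: 13.3
position: [0.5859, -0.0029, 0.1445]
tcp_rot: [[0.994, -0.109, 0.005], [-0.109, -0.994, 0.0], [0.005, -0.001, -1.0]]
force: [5.1, 1.3, -1.5]
opening: 0.006
grasp_force: 2.3
```

```bash
python3 - <<'E'
from h import *
from rig import bot
im=imaging.capture('scene');h=cv2.cvtColor(im,cv2.COLOR_RGB2HSV)
o=cv2.inRange(h,(4,190,120),(14,255,255))[140:230,230:340];ys,xs=np.nonzero(o);print('orange',len(xs),xs.mean()+230 if len(xs) else 0,ys.mean()+140 if len(xs) else 0)
H=np.array([.639,.132]);
for th in(.1,.2,.3,.33,.36):
    a=np.radians(11.75)-th;R=np.array([[np.cos(a),-np.sin(a)],[np.sin(a),np.cos(a)]])
    print(th,[proj('scene',[np.r_[H+R@v,z]]).round(1).tolist() for v,z in(([.02,-.165],.202),([0,-.216],.222))])
g=cv2.resize(im[150:220,270:330],None,fx=10,fy=8)
cv2.imwrite('pics/s8.png',np.clip(g[:,:,::-1]*2.,0,255).astype(np.uint8));print(bot.read_state()['force'])
E
```

```text
orange 17 301.3529411764706 178.58823529411765
0.1 [[[288.0, 182.8]], [[288.4, 160.4]]]
0.2 [[[293.8, 180.3]], [[296.3, 158.2]]]
0.3 [[[299.9, 178.4]], [[304.5, 156.6]]]
0.33 [[[301.7, 178.0]], [[306.9, 156.3]]]
0.36 [[[303.6, 177.6]], [[309.4, 156.1]]]
[ 4.86101565  1.12759439 -1.51586811]
```

The orange catch centroid at (301.4,178.6) matches a door angle of about 0.325, and with a 5 N pull the door is on its catch. I rest there, ease off, lift out and move over the catch pad.

Request:
drive_tool:
  deltas: "0 0 0 0 0; 0 0 0 0 0; 0 0 0 0 0; 0 6 0 0 0; 0 7 0 0 0; 0 7 0 0 0; 0 7 0 20 0; 0 7 0 45 0; 0 7 0 65 0; 0 7 0 76 0; 0 7 0 76 0"

```text
time_s: 14.45
position: [0.5915, -0.0031, 0.2215]
tcp_rot: [[0.994, -0.108, 0.003], [-0.108, -0.994, -0.001], [0.003, 0.0, -1.0]]
force: [0.5, 0.7, 0.4]
opening: 0.009
grasp_force: 0.0
```

Request:
drive_tool:
  deltas: "0 12 -8 0 -0.01; 0 24 -16 0 -0.01; 0 36 -24 0 -0.01; 0 47 -31 0 -0.01; 0 47 -31 0 -0.01; 0 47 -31 0 -0.01; 0 47 -31 0 -0.01"

```text
time_s: 15.15
position: [0.637, -0.0335, 0.2196]
tcp_rot: [[0.993, -0.118, -0.002], [-0.118, -0.993, 0.0], [-0.002, -0.0, -1.0]]
force: [0.0, -0.4, 0.8]
opening: 0.004
grasp_force: 0.0
```

```bash
python3 - <<'E'
from h import *
from rig import bot
s=bot.read_state();print(s['position'].round(4),s['tcp_rot'][:,0].round(3),s['force'].round(1),s['time_s'])
im=imaging.capture('scene');h=cv2.cvtColor(im,cv2.COLOR_RGB2HSV)
o=cv2.inRange(h,(4,190,120),(14,255,255))[140:230,230:340];ys,xs=np.nonzero(o);print('orange',len(xs),xs.mean()+230 if len(xs) else 0)
E
```

```text
[ 0.637  -0.0335  0.2196] [ 0.993 -0.118 -0.002] [ 0.  -0.4  0.8] 15.15
orange 0 0
```

Over the pad at about 18 mm from the inner face. I descend to just above it (tip 0.206).

Request:
drive_tool:
  deltas: "0 0 0 -20 0; 0 0 0 -40 0; 0 0 0 -53 0; 0 0 0 -53 0"

```text
time_s: 15.6
position: [0.6359, -0.0333, 0.165]
tcp_rot: [[0.993, -0.118, -0.005], [-0.118, -0.993, 0.001], [-0.005, -0.001, -1.0]]
force: [0.7, 0.2, 0.0]
opening: 0.004
grasp_force: 0.0
```

Request:
drive_tool:
  deltas: "0 0 0 -6 0; 0 0 0 -12 0; 0 0 0 -18 0; 0 0 0 -18 0"

```text
time_s: 16.0
position: [0.6385, -0.0341, 0.1494]
tcp_rot: [[0.993, -0.118, 0.002], [-0.118, -0.993, -0.0], [0.002, 0.0, -1.0]]
force: [-0.1, 0.4, 4.9]
opening: 0.006
grasp_force: 2.6
```

4.9 N means roughly 10–11 mm down. I press 4 mm more.

Request:
drive_tool:
  deltas: "0 0 0 -2 0; 0 0 0 -4 0; 0 0 0 -4 0; 0 0 0 -4 0"

```text
time_s: 16.4
position: [0.6388, -0.0341, 0.1463]
tcp_rot: [[0.993, -0.118, 0.002], [-0.118, -0.993, -0.0], [0.002, 0.0, -1.0]]
force: [-0.0, 1.0, 4.9]
opening: -0.0
grasp_force: 2.9
```

Request:
drive_tool:
  deltas: "0 0 0 0 0; 0 0 0 0 0"

```text
time_s: 16.6
position: [0.6388, -0.0341, 0.1463]
tcp_rot: [[0.993, -0.118, 0.002], [-0.118, -0.993, -0.0], [0.002, 0.0, -1.0]]
force: [-1.0, -0.1, 5.3]
opening: 0.008
grasp_force: 2.9
```

```bash
python3 - <<'E'
import numpy as np
H=np.array([.639,.132])
for th in list(np.arange(.325,.66,.03))+list(np.arange(.7,1.5,.08)):
    a=np.radians(11.75)-th;R=np.array([[np.cos(a),-np.sin(a)],[np.sin(a),np.cos(a)]])
    print(round(th,3),((H+R@[.0095,-.165]-[.639,-.034])*1000).round().astype(int),round(.325-th,2))
E
```

```text
0.325 [-10   1] 0.0
0.355 [-15   1] -0.03
0.385 [-20   2] -0.06
0.415 [-25   3] -0.09
0.445 [-30   3] -0.12
0.475 [-35   4] -0.15
0.505 [-40   6] -0.18
0.535 [-44   7] -0.21
0.565 [-49   8] -0.24
0.595 [-54  10] -0.27
0.625 [-59  11] -0.3
0.655 [-63  13] -0.33
0.7 [-70  16] -0.37
0.78 [-82  22] -0.45
0.86 [-93  29] -0.53
0.94 [-104   37] -0.61
1.02 [-114   46] -0.69
1.1 [-123   55] -0.77
1.18 [-131   66] -0.85
1.26 [-139   76] -0.93
1.34 [-146   88] -1.01
1.42 [-151  100] -1.09
```

Request:
drive_tool:
  deltas: "0 0 0 -1 0; 0 0 0 -1 0"

```text
time_s: 16.8
position: [0.6389, -0.0341, 0.1453]
tcp_rot: [[0.993, -0.118, 0.003], [-0.118, -0.993, -0.0], [0.003, 0.0, -1.0]]
force: [-1.2, -0.5, 6.0]
opening: 0.004
grasp_force: 3.0
```

6.0 N is about 15 mm down and not bottomed. I draw the door outward from inside while keeping it pressed.

Request:
drive_tool:
  deltas: "0 -5 0 0 0; 0 -10 1 0 0; 0 -13 1 0 -0.02; 0 -16 1 0 -0.04; 0 -20 2 0 -0.06; 0 -20 2 0 -0.06"

```text
time_s: 17.4
position: [0.6187, -0.0324, 0.1455]
tcp_rot: [[0.984, -0.178, 0.003], [-0.178, -0.984, -0.001], [0.003, 0.001, -1.0]]
force: [0.0, -0.3, 6.1]
opening: 0.004
grasp_force: 3.0
```

Request:
drive_tool:
  deltas: "0 -5 1 0 -0.03; 0 -10 1 0 -0.06; 0 -15 2 0 -0.09; 0 -20 4 0 -0.12; 0 -24 5 0 -0.15; 0 -29 6 0 -0.18; 0 -34 8 0 -0.21; 0 -39 9 0 -0.24; 0 -43 11 0 -0.27; 0 -43 11 0 -0.27"

```text
time_s: 18.4
position: [0.5759, -0.0205, 0.1454]
tcp_rot: [[0.901, -0.434, 0.003], [-0.434, -0.901, 0.0], [0.003, -0.002, -1.0]]
force: [-0.0, 1.1, 4.9]
opening: 0.004
grasp_force: 3.0
```

```bash
python3 - <<'E'
from h import *
from rig import bot
s=bot.read_state();print(s['position'].round(4),s['force'].round(1),s['time_s'])
im=imaging.capture('scene');cv2.imwrite('pics/s9.png',im[:,:,::-1])
H=np.array([.639,.132]);hv=cv2.cvtColor(im,cv2.COLOR_RGB2HSV)
# brass bar pixels
g=cv2.inRange(hv,(18,150,90),(28,255,255))[140:240,280:380];ys,xs=np.nonzero(g);print('brass',len(xs),xs.min()+280,xs.max()+280,ys.min()+140,ys.max()+140) if len(xs) else print('no brass')
for th in(.33,.5,.655):
    a=np.radians(11.75)-th;R=np.array([[np.cos(a),-np.sin(a)],[np.sin(a),np.cos(a)]])
    print(th,proj('scene',[np.r_[H+R@v,.195] for v in([-.055,-.09],[-.055,-.19])]).round(0).tolist())
E
```

```text
[ 0.5759 -0.0205  0.1454] [-0.   1.1  4.9] 18.4
brass 166 332 356 172 213
0.33 [[334.0, 203.0], [329.0, 167.0]]
0.5 [[340.0, 206.0], [341.0, 170.0]]
0.655 [[345.0, 210.0], [352.0, 174.0]]
```

The brass now spans columns 332–356, matching a door angle of about 0.65. The catch is passed and the door follows the finger, so I continue to about 1.4 rad.

Request:
drive_tool:
  deltas: "0 -7 3 0 -0.04; 0 -19 9 0 -0.12; 0 -30 16 0 -0.2; 0 -41 24 0 -0.28; 0 -51 33 0 -0.36; 0 -60 42 0 -0.44; 0 -68 53 0 -0.52; 0 -76 63 0 -0.6; 0 -83 75 0 -0.68; 0 -88 87 0 -0.76; 0 -88 87 0 -0.76; 0 -88 87 0 -0.76"

```text
time_s: 19.65
position: [0.489, 0.0665, 0.1454]
tcp_rot: [[0.355, -0.935, 0.005], [-0.935, -0.355, 0.0], [0.002, -0.005, -1.0]]
force: [2.2, 1.1, 6.6]
opening: 0.005
grasp_force: 3.0
```

The door is at about 1.4 rad. I ease the finger 4 mm off the panel, lift straight out and let things settle.

Request:
drive_tool:
  deltas: "0 1 -4 0 0; 0 1 -4 0 0; 0 1 -4 10 0; 0 1 -4 30 0; 0 1 -4 60 0; 0 1 -4 100 0; 0 1 -4 130 0; 0 -20 -50 140 0; 0 -40 -95 140 0; 0 -60 -140 140 0; 0 -60 -140 140 0; 0 -60 -140 140 0"

```text
time_s: 20.85
position: [0.426, -0.0747, 0.2841]
tcp_rot: [[0.351, -0.936, -0.001], [-0.936, -0.351, 0.001], [-0.001, 0.0, -1.0]]
force: [0.2, -0.2, 0.5]
opening: 0.006
grasp_force: 0.0
```

```bash
python3 - <<'E'
from h import *
from rig import bot
s=bot.read_state();print(s['position'].round(4),s['force'].round(1),s['time_s'])
a=imaging.capture('scene')[130:250,200:400];cv2.imwrite('pics/s10.png',cv2.resize(np.clip(a*1.8,0,255).astype(np.uint8),None,fx=4,fy=4,interpolation=cv2.INTER_CUBIC)[:,:,::-1])
H=np.array([.639,.132])
for th in(1.2,1.3,1.4,1.5):
    b=np.radians(11.75)-th;R=np.array([[np.cos(b),-np.sin(b)],[np.sin(b),np.cos(b)]])
    print(th,((proj('scene',[np.r_[H+R@v,z] for v,z in(([-.055,-.09],.195),([-.055,-.19],.195),([0,-.216],.222),([.02,-.165],.202))])-[200,130])*4).round(0).tolist())
E
```

```text
[ 0.426  -0.0747  0.2841] [ 0.2 -0.2  0.5] 20.85
1.2 [[627.0, 391.0], [729.0, 282.0], [696.0, 185.0], [618.0, 230.0]]
1.3 [[632.0, 407.0], [745.0, 307.0], [720.0, 208.0], [638.0, 246.0]]
1.4 [[634.0, 423.0], [758.0, 334.0], [742.0, 232.0], [657.0, 263.0]]
1.5 [[635.0, 439.0], [769.0, 363.0], [762.0, 259.0], [674.0, 281.0]]
```

View pics/s10.png

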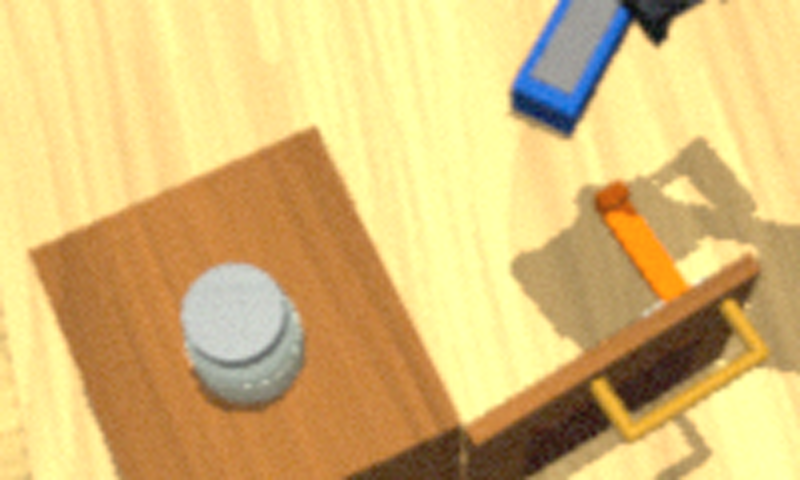

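The door stands open at about 1.45 rad: the bar ends at (632,437) and (765,352), and the panel edge is at (755,258). The orange catch is free, the case lies flat and clear at (570,60), and the jar is untouched. I hand in.

```bash
python3 -c "
from rig import bot
print(bot.hand_in())"
```

```text
the job is handed in; nothing more can be done
None
```

The job is handed in, with no verdict returned: the door stands open at about 1.45 rad by the last picture, the catch looks free, the case lies flat clear of the door's swing, the jar looks unmoved, and I touched nothing near the glue, tin or plane but did not measure them again at the end.

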